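Press the long lens barrel into the sprung V-block and hold it for gauging

ROBOT

A 6-joint arm with a two-finger parallel gripper is mounted at the origin on a cart in front of the work surface, level with it; the furniture and walls round the work are solid. World frame = base frame: x ahead of the robot, y to its left, z up, the work surface at z = 0. Lengths are in m, angles in rad, forces in N, time in s.
With the tool pointing down it reaches from about 0.4 to 0.825 m from the base axis. Payload 7 kg.
Tool frame: the origin (TCP) lies midway between the tips of the shut fingers; the grasp point (between the pads) lies arm.hold_point_z behind it (arm.hold_point_z is the distance from the TCP to the grasp point, in m); z points along the fingers, y is the line along which they close (so a half turn about z gives the same grasp; the last joint's range is limited). The gripper opens to 88 mm and grips with 3 to 60 N. Pads are 19 mm wide; open, the fingers measure 130 mm over their backs; the gripper's body (78 mm by 193 mm) begins 47 mm behind the grasp point.
Start: joints at [1.48, 0.359, 0.012, 0, -1.224, -0.288], TCP at [0.25, 0.627, 0.227] pointing down, gripper open.
Joint ranges: [-3.07, 3.07], [-1.43, 2.12], [-1.02, 1.25], [-3.03, 1.67], [-3.05, -0], [-3.03, 3.03]. Speed limits (rad/s): [2.39, 2.39, 3.01, 3.14, 3.14, 3.14].

INTERFACE

Orientations are given as [roll, pitch, yaw] about the fixed x, y, z axes, in that order (R = Rz(yaw) Ry(pitch) Rx(roll)).
In Python, from station import arm gives the robot as it stands.
- The arm moves only by the shell command python3 -m crank 'ROWS' [OPENING] [FORCE]. ROWS is JSON, a list that holds one entry, the list of rows, each a list of 4 numbers: the shift along the tool's x, y, z in units of 25 mm (1.0 is 25 mm), then the turn about the tool's z in units of 5 degrees (1.0 is 5 degrees). A call has 1 to 12 rows; each row is the pose to reach, as a shift and turn from the pose commanded when the call began, along the tool's axes at that moment; what a row does not reach only later rows make up. A row lasts 1/8 s, in which the tool goes at most 62.5 mm and 10.7 degrees, less where a joint would pass 70% of its speed; a pose out of reach is approached as far as the arm can. A call with a gripper value outside its range is refused whole. OPENING is the closure, from 0 (fully open) to 1 (shut), set as the call begins (- or left out, the last holds). The fingers move at their own pace and stop on an object; FORCE is the grip in N (left out, the last holds). Time passes only in rows, so rows that repeat a pose let the fingers close. It gives the time, the measured TCP pose, the force, the opening and the grip force at its end, in the units of the state.
- arm.get_state(): the state, without advancing time (a new reading comes with each control period).
- arm.grab_frame(name): name is "side" or "top" or "wrist"; returns (picture, depth): 384x512x3 uint8, red, green, blue; 384x512 float32, m along the optical axis (not along the pixel's ray), 0 where there is no reading.
- arm.get_calibration(name): a dict with "mtx" (3x3 intrinsics, pixels), "k1" (the pictures are not rectified: a ray, as slopes to the right and down, at radius r is drawn at 1 + k1 r^2 times it, then the intrinsics apply), "R" (3x3) and "t" (3): a world point X has camera coordinates R X + t; the wrist camera has in their place "mount" (4x4, takes a point from camera to tool coordinates, whose origin is the TCP and whose axes are the flange's). Camera axes: x right, y down, z forward; pixel columns grow to the right and rows downward; lengths in m; the calibration is good to about 2 mm. A picture is of the moment at which its call begins: read the wrist's pose just before it. get_calibration takes no time and is no camera call.
- arm.job_done(): hands the job in; it is judged then, once.
Trained networks look in the newest picture that a camera, given by its name, has taken for a name from the list of things; names that differ only in an ending like _2 or _b are one class to them, and where a whole thing is asked for, a point or a joint stands for the part that bears it (a point fixed in the world has none). Each returns a list of dicts, best first, with "score" (0 to 1); they miss things now and then, are a little off and sometimes report something else, mostly with a low value. They report only what shows in the picture. A call takes as long as a camera call.
- arm.recognise(thing, camera): "extent" ([left, top, width, height] in pixels, round what is visible of it).
- arm.trace(thing, camera): "mask" (384x512 bool, what is visible of it) and "extent" ([left, top, width, height] in pixels, round what is visible of it).
The state is a dict: "t": time; "q": joint angles; "qd": joint speeds; "joint_efforts": joint torques, N m; "eef_pos": TCP position; "ee_rot": TCP orientation; "force": force on the tool from outside, world axes, zero at the start; "moment": the same for the moment, N m; "width": finger opening in m; "gripper_force": force on a finger pad.
Only numpy, scipy, OpenCV 4.12 (cv2) and the standard library are available. Lean on these libraries where they do the work, as an engineer would, in place of code of your own. Each camera call takes 0.05 s, during which the arm holds its last target. There are 200 camera calls.

TASK

Take the longer of the two lens barrels from the low dark grey rest and lay it lengthwise, centred, into the V of the spring-mounted V-block. Press it gently straight down so that it bears on both sloping faces and the sprung block sinks about half of its 10 mm travel, and finish while holding it pressed there, without letting up. Leave the short barrel and the other things on the desk where they are.

Things in the scene. Friction and masses are not known exactly. Their poses are not given: they have to be found in the camera images.
- long_barrel: The longer lens barrel: aluminium cylinder 30 mm in diameter, 110 mm long, about 0.15 kg, lying level; ribbed waist in the middle, a glass at each end. Origin at its centre; y is the cylinder's axis (either way round in the V will do). Starts in one of the rest's two places, axis 36 mm above the desk.
- short_barrel: The shorter lens barrel: same look and diameter, 30 mm, but 76 mm long, lying parallel in the rest's other place. Origin at its centre, y along its axis. Not to be moved.
- rest: Dark grey plastic rest, 166 x 92 mm on plan, fixed. Origin at the centre of its underside. Two places for barrels at x = -50 and +50 mm, barrels along its y. Each barrel lies on two supports 26 to 42 mm either side of its middle; in the 52 mm between is only a 4 mm base plate, so fingers can reach past both sides of the waist. Highest parts, beside the barrels, about 29 mm over the desk.
- vee_base: Dark steel base of the V-block, 100 x 130 x 12 mm, fixed. Origin at the centre of its underside; y runs along the V. Four guide posts near the corners, x +-40, y +-53 mm, reach 44 mm over the desk.
- vee_block (a joint): Downward travel of the sprung aluminium plate that carries the V, in m: 0 up, as it starts, to 0.010 at its stop. It begins to move at about 3.4 N of downward push including the barrel's weight (the barrel alone does not sink it); each further mm takes 0.8 N: about 7.5 N at half travel.
- vee_seat (a point): Centre of a 30 mm barrel seated in the V, about 69 mm over the desk with the block up; it sinks with the block. y along the V, z up. 90 degree V, its bottom 21 mm below this point, its edges 2 mm below, 19 mm either side. Two saddles, 20 mm long each, 25 to 45 mm either side of the middle; in the 50 mm gap between them is only the plate, top 33 mm below this point: room for fingers.
- petri_dish_1: Round petri dish, 63 mm across, 16 mm high, bystander. Origin at the centre of its underside.
- lab_timer: Flat white lab timer, 66 x 66 x 19 mm, bystander. Origin at the centre of its underside.
- reagent_bottle: Small brown dropper bottle, 33 mm across, 102 mm high, bystander standing near the front edge. Origin at the centre of its underside.

How it is judged:
By the outcome, as a careful person would: the job done as asked, in the order asked, and still so for the second after the job is handed in, while the arm keeps its last pose, push and grip.
It also fails if it takes over 48 s, if anything falls off the work surface, if the arm or the gripper's body presses on something with over 40 N, if the wrist force passes 120 N, or if a joint passes its speed limit or range.

## Working session

There is one attempt and no reset: what is moved stays moved. The work goes in short steps, Python scripts to look and compute and a shell command to move; the robot and the scene stay as the last step left them, time stands still between calls to the robot, and variables do not carry over. Pictures are saved under pics/ and viewed, at most 10 in all, crops included, and the job is handed in when it is done.

```bash
mkdir -p pics; ls
cat > h.py <<'E'
import numpy as np, cv2
from station import arm
from scipy.spatial.transform import Rotation as Ro
def snap(n):
    s=arm.get_state(); im,d=arm.grab_frame(n); return s,im,d
def cloud(n,d,s,mask=None):
    c=arm.get_calibration(n); K=np.array(c["mtx"]); k=c["k1"]
    m=(d>0) if mask is None else (d>0)&mask
    v,u=np.nonzero(m)
    p=cv2.undistortPoints(np.stack([u,v],1).astype(np.float64)[:,None],K,np.array([k,0,0,0.]))[:,0]
    z=d[v,u]; P=np.c_[p*z[:,None],z]
    if "R" in c: return (P-np.array(c["t"]))@np.array(c["R"])
    M=np.array(c["mount"]); P=P@M[:3,:3].T+M[:3,3]
    return P@Ro.from_euler("xyz",s["ee_rot"]).as_matrix().T+np.array(s["eef_pos"])
E
python3 - <<'E'
from h import *
s,im,d=snap("top"); print(s, arm.hold_point_z)
cv2.imwrite("pics/top.png",im[:,:,::-1])
for n in ["long_barrel","short_barrel","rest","vee_base","vee_block","petri_dish_1","lab_timer","reagent_bottle"]:
    for r in arm.trace(n,"top")[:2]:
        P=cloud("top",d,s,r["mask"]); 
        print(n,round(r["score"],2),r["extent"],len(P),np.median(P,0).round(3) if len(P) else 0,np.percentile(P,[2,98],axis=0).round(3).tolist() if len(P) else 0, [np.round(x,3) for x in cv2.minAreaRect((P[:,:2]*1000).astype(np.float32))])
E
```

```text
pics
{'t': 0.0, 'q': array([ 1.48011727e+00,  3.59380721e-01,  1.10694554e-02, -4.17358935e-04,
       -1.22406992e+00, -2.88089431e-01]), 'qd': array([ 4.34109020e-04,  5.27558162e-04, -4.10464133e-04, -1.32850868e-05,
        9.19450045e-04,  5.63764901e-04]), 'joint_efforts': array([-5.84591580e-04, -5.82714915e+01,  2.93070155e+01,  6.99751407e+00,
        7.01569792e-03, -1.58627681e-04]), 'eef_pos': array([0.24942727, 0.62670201, 0.22561916]), 'ee_rot': array([ 3.13996162e+00, -7.41694021e-05, -3.78910568e-01]), 'force': array([-1.05169145,  0.23453773,  0.02399547]), 'moment': array([-0.03087188,  0.01526187,  0.0147634 ]), 'gripper_force': 0.0, 'width': 0.08755091709151167} 0.0188
long_barrel 0.98 [334.4, 185.1, 43.7, 21.6] 488 [ 0.528 -0.2    0.049] [[0.503, -0.25, 0.037], [0.551, -0.149, 0.054]] [array([ 528.49 , -200.258]), array([110.478,  29.289]), np.float64(71.797)]
short_barrel 0.82 [327.8, 224.9, 33.1, 16.0] 393 [ 0.433 -0.17   0.049] [[0.413, -0.208, 0.007], [0.455, -0.135, 0.054]] [array([ 433.625, -172.935]), array([77.801, 33.098]), np.float64(73.703)]
vee_base 0
[... 423 characters left out ...]
.304 0.017] [[0.461, 0.277, 0.014], [0.516, 0.332, 0.02]] [array([487.49 , 304.353]), array([60.545, 58.621]), np.float64(88.619)]
lab_timer 0.76 [152.8, 164.1, 24.6, 27.4] 605 [0.595 0.299 0.017] [[0.563, 0.268, 0.007], [0.627, 0.331, 0.021]] [array([597.347, 298.928]), array([66.03 , 69.782]), np.float64(87.647)]
lab_timer 0.49 [223.7, 182.3, 51.8, 49.3] 1772 [0.507 0.077 0.037] [[0.456, 0.015, 0.012], [0.558, 0.138, 0.069]] [array([508.95 ,  77.687]), array([ 99.957, 128.302]), np.float64(15.915)]
reagent_bottle 0.47 [296.4, 245.1, 12.7, 10.8] 161 [ 0.393 -0.053  0.063] [[0.378, -0.069, 0.015], [0.407, -0.04, 0.102]] [array([391.125, -54.869]), array([32.228, 30.395]), np.float64(45.459)]
```

View pics/top.png

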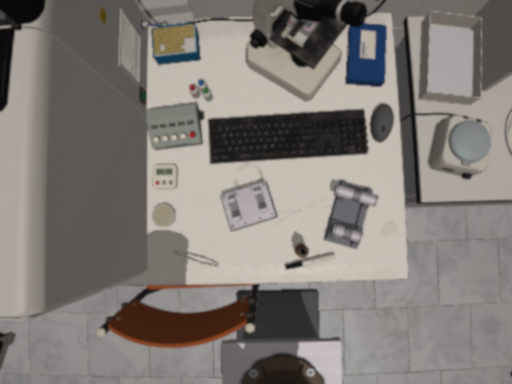

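Run:
```python
from h import *
s,im,d=snap("side"); cv2.imwrite("pics/side.png",im[:,:,::-1])
s,im,d=snap("top")
m=np.zeros(d.shape,bool)
for v,u in [(100,60),(200,60),(300,25),(250,120),(200,130),(150,10),(60,5),(370,285),(330,285),(320,180),(20,290),(60,290),(15,350)]:
    m[:]=0;m[v,u]=1; P=cloud("top",d,s,m); print(v,u,P.round(2))
```

```text
100 60 [[0.66 0.35 0.44]]
200 60 [[0.5  0.35 0.43]]
300 25 [[0.36 0.36 0.49]]
250 120 [[0.41 0.35 0.19]]
200 130 [[0.52 0.35 0.14]]
150 10 [[0.57 0.38 0.5 ]]
60 5 [[0.7  0.39 0.51]]
370 285 [[ 0.08 -0.01  0.02]]
330 285 [[ 0.11 -0.02 -0.24]]
320 180 [[ 0.2   0.28 -0.04]]
20 290 [[ 0.89 -0.03  0.24]]
60 290 [[ 0.89 -0.04  0.05]]
15 350 [[ 0.81 -0.12  0.4 ]]
```

View pics/side.png

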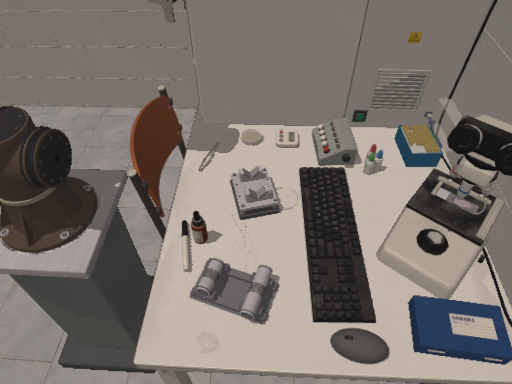

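Run:
```python
from h import *
for n in ["top","side"]:
    s,im,d=snap(n); P=cloud(n,d,s)
    Q=P[(P[:,1]>.33)&(P[:,2]>.05)&(P[:,0]>0.1)]
    print(n,len(Q))
    for z in np.arange(.05,1.2,.1):
        q=Q[(Q[:,2]>z)&(Q[:,2]<z+.1)]
        if len(q)>5: print(round(z,2),len(q),"x",np.percentile(q[:,0],[0,1,5,50,99]).round(3),"y",np.percentile(q[:,1],[0,1,50,99]).round(3))
    q=P[(P[:,0]<.45)&(P[:,0]>-.3)&(P[:,1]>.1)&(P[:,1]<.9)&(P[:,2]>-.15)]
    H={}
    for p in q: k=(round(p[0]/.05)*.05,round(p[1]/.05)*.05); H.setdefault(k,[]).append(p[2])
    for k in sorted(H):
        if len(H[k])>5 and max(H[k])>.03: print(np.round(k,2),len(H[k]),np.percentile(H[k],[5,98]).round(2),end='; ')
    print()
```

```text
top 44117
0.05 4550 x [0.167 0.178 0.19  0.629 1.025] y [0.33  0.332 0.347 0.449]
0.15 5331 x [0.217 0.242 0.362 0.641 0.987] y [0.342 0.344 0.347 0.57 ]
0.25 7273 x [0.187 0.23  0.349 0.601 0.924] y [0.344 0.345 0.347 0.542]
0.35 9864 x [0.33  0.342 0.362 0.579 0.861] y [0.344 0.345 0.347 0.351]
0.45 16967 x [0.33  0.34  0.36  0.569 0.797] y [0.333 0.339 0.363 0.399]
0.55 132 x [0.753 0.753 0.753 0.755 0.761] y [0.341 0.342 0.354 0.37 ]
[0.15 0.2 ] 32 [0.08 0.08]; [0.15 0.25] 90 [0.08 0.09]; [0.15 0.3 ] 77 [0.08 0.08]; [0.15 0.35] 30 [0.08 0.08]; [0.2 0.1] 152 [0.01 0.07]; [0.2  0.15] 522 [-0.08  0.08]; [0.2 0.2] 579 [-0.1   0.08]; [0.2  0.25] 547 [-0.1   0.08]; [0.2 0.3] 602 [-0.1   0.08]; [0.2  0.35] 693 [-0.1   0.08]; [0.2 0.4] 619 [-0.08  0.07]; [0.2  0.45] 267 [0.   0.08]; [0.2  0.55] 65 [0.24 0.32]; [0.2 0.6] 10 [0.23 0.24]; [0.25 0.1 ] 134 [-0.1   0.02]; [0.25 0.45] 157 [-0.12  0.03]; [0.25 0.55] 189 [0.24 0.33]; [0.25 0.6 ] 16 [0.23 0.25]; [0.35 0.35] 3020 [0.   0.49]; [0.35 0.4 ] 476 [0.48 0.5 ]; [0.4  0.35] 4037 [0.   0.49]; [0.4 0.4] 515 [0.49 0.5 ]; [0.45 0.1 ] 83 [-0.  
[... 309 characters left out ...]
[0.332 0.347 0.381 0.736 1.054] y [0.33  0.333 0.348 0.355]
[0.15 0.2 ] 14 [0.08 0.08]; [0.15 0.25] 39 [0.08 0.08]; [0.15 0.3 ] 33 [0.08 0.08]; [0.15 0.35] 10 [0.08 0.08]; [0.2 0.1] 93 [0.02 0.07]; [0.2  0.15] 293 [-0.07  0.08]; [0.2 0.2] 379 [-0.1   0.08]; [0.2  0.25] 430 [-0.1   0.08]; [0.2 0.3] 503 [-0.11  0.08]; [0.2  0.35] 576 [-0.11  0.08]; [0.2 0.4] 447 [-0.09  0.07]; [0.2  0.45] 152 [0.01 0.08]; [0.2  0.55] 73 [0.25 0.3 ]; [0.2 0.6] 18 [0.23 0.26]; [0.25 0.45] 154 [-0.14  0.03]; [0.25 0.55] 146 [0.23 0.31]; [0.25 0.6 ] 30 [0.23 0.27]; [0.25 0.65] 11 [0.23 0.25]; [0.35 0.35] 1881 [-0.    0.37]; [0.4  0.35] 2490 [0.   0.37]; [0.45 0.1 ] 76 [-0.    0.03]; [0.45 0.35] 1258 [-0.    0.37];
```

```bash
cat >> h.py <<'E'
def to(pos,yaw_deg=None):
    "shift in tool units to a world TCP position, and turn"
    s=arm.get_state(); R=Ro.from_euler("xyz",s["ee_rot"]).as_matrix()
    y=np.degrees(s["ee_rot"][2]); t=0 if yaw_deg is None else -((yaw_deg-y+180)%360-180)/5
    print("t",s["t"],"pos",s["eef_pos"].round(4),"rpy",s["ee_rot"].round(4),"F",np.round(s["force"],2),"w",round(s["width"],4),"q",s["q"].round(2))
    print("-> rows",(R.T@(np.array(pos)-s["eef_pos"])/.025).round(2),"turn",round(t,2))
E
python3 -m crank '[[[0,0,-2,0],[0,0,-4,0],[0,0,-6,0],[0,0,-8,0],[0,0,-10,0],[0,0,-12,0],[0,0,-13.2,0],[0,0,-13.2,0],[0,0,-13.2,0]]]' 0
python3 -c "
from h import *
to([.48,.30,.55],-108);to([.528,-.2,.55],-108)"
```

```text
t: 1.78
eef_pos: [0.2494, 0.6273, 0.5557]
ee_rot: [3.14, 0.0, -0.379]
force: [-0.9, 0.2, -0.1]
width: 0.088
gripper_force: 0.0
t 1.775 pos [0.2494 0.6273 0.5557] rpy [ 3.1405e+00  2.0000e-04 -3.7860e-01] F [-0.86  0.25 -0.12] w 0.088 q [ 1.48  0.37  0.76 -0.   -1.96 -0.29]
-> rows [13.41  8.75  0.23] turn 17.26
t 1.775 pos [0.2494 0.6273 0.5557] rpy [ 3.1405e+00  2.0000e-04 -3.7860e-01] F [-0.86  0.25 -0.12] w 0.088 q [ 1.48  0.37  0.76 -0.   -1.96 -0.29]
-> rows [22.58 26.63  0.25] turn 17.26
```

```bash
python3 -m crank '[[[1.4,0.9,0,1.5],[3,2,0,3],[4.6,3.1,0,4.5],[6.2,4.2,0,6],[7.8,5.2,0,7.5],[9.4,6.3,0,9],[11,7.3,0,10.5],[12.4,8.2,0,12],[13.4,8.8,0,13.5],[13.4,8.8,0,15],[13.4,8.8,0,17.2],[13.4,8.8,0,17.2]]]' 
python3 -c "
from h import *
to([.528,-.2,.30],-108)"
```

```text
t: 3.28
eef_pos: [0.4794, 0.2986, 0.5555]
ee_rot: [3.141, -0.001, -1.879]
force: [-0.4, 0.6, 0.2]
width: 0.0878
gripper_force: 0.0
t 3.275 pos [0.4794 0.2986 0.5555] rpy [ 3.1408e+00 -1.5000e-03 -1.8790e+00] F [-0.45  0.65  0.19] w 0.0878 q [ 0.9   0.15  0.46 -0.   -1.88 -1.21]
-> rows [18.4  -7.91 10.24] turn 0.07
```

```bash
python3 -m crank '[[[1.6,-0.7,0,0],[3.4,-1.5,0,0],[5.2,-2.2,0,0],[7,-3,0.4,0],[8.8,-3.8,1.2,0],[10.6,-4.5,2.4,0],[12.4,-5.3,4,0],[14.2,-6.1,5.6,0],[16,-6.9,7.2,0],[17.6,-7.6,8.8,0],[18.4,-7.9,10.2,0],[18.4,-7.9,10.2,0]]]' 
python3 -m crank '[[[0,0,0,0],[0,0,0,0]]]'
python3 - <<'E'
from h import *
s,im,d=snap("wrist"); cv2.imwrite("pics/w1.png",im[:,:,::-1]); to([.528,-.2,.3],-108)
for n in ["long_barrel","short_barrel"]:
    for r in arm.trace(n,"wrist")[:2]:
        P=cloud("wrist",d,s,r["mask"]); P=P[P[:,2]>.036]
        print(n,round(r["score"],2),r["extent"],len(P),np.percentile(P[:,2],[5,50,99]).round(4),cv2.minAreaRect((P[:,:2]*1000).astype(np.float32)))
E
```

```text
t: 4.78
eef_pos: [0.5257, -0.2003, 0.2978]
ee_rot: [3.135, -0.001, -1.878]
force: [-0.3, 0.0, 0.5]
width: 0.0876
gripper_force: 0.0
t: 5.03
eef_pos: [0.5285, -0.1987, 0.3032]
ee_rot: [-3.139, 0.001, -1.877]
force: [-0.1, -0.0, 0.3]
width: 0.0876
gripper_force: 0.0
t 5.075 pos [ 0.5285 -0.1987  0.3031] rpy [-3.1391e+00  6.0000e-04 -1.8776e+00] F [-0.21 -0.85 -0.19] w 0.0879 q [-0.01  0.13 -0.11  0.   -1.32 -0.29]
-> rows [0.06 0.   0.12] turn 0.08
long_barrel 0.61 [243.6, 115.0, 21.7, 88.1] 2027 [0.0411 0.0484 0.0518] ((528.5752563476562, -201.32290649414062), (110.94363403320312, 30.06985092163086), 72.7004623413086)
short_barrel 0.86 [316.2, 127.0, 29.2, 60.6] 1388 [0.04   0.0482 0.0518] ((432.3554382324219, -174.24395751953125), (76.90695190429688, 30.568893432617188), 73.57425689697266)
```

View pics/w1.png

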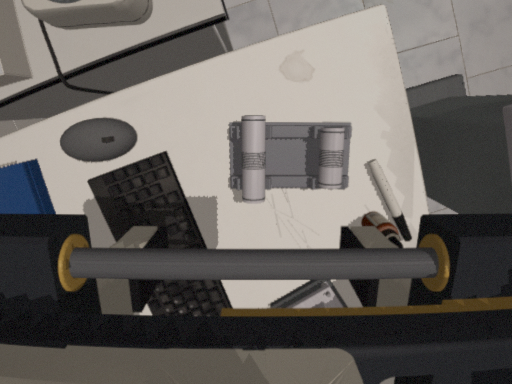

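```bash
python3 -m crank '[[[0.1,0,1.2,0],[0.1,0,2.6,0],[0.1,0,4,0],[0.1,0,5.4,0],[0.1,0,6.8,0],[0.1,0,8,0],[0.1,0,8.8,0],[0.1,0,9,0],[0.1,0,9,0]]]'
python3 - <<'E'
from h import *
to([.5286,-.2013,.0172],-107.3)
s,im,d=snap("wrist"); cv2.imwrite("pics/w2.png",im[:,:,::-1])
for r in arm.trace("long_barrel","wrist")[:2]:
        P=cloud("wrist",d,s,r["mask"]); P=P[P[:,2]>.036]
        print(round(r["score"],2),r["extent"],len(P),cv2.minAreaRect((P[:,:2]*1000).astype(np.float32)))
E
```

```text
t: 6.3
eef_pos: [0.5275, -0.2017, 0.0771]
ee_rot: [-3.141, -0.0, -1.879]
force: [-0.2, 0.3, 0.1]
width: 0.0879
gripper_force: 0.0
t 6.3 pos [ 0.5275 -0.2017  0.0771] rpy [-3.1411e+00 -1.0000e-04 -1.8792e+00] F [-0.23  0.32  0.14] w 0.0879 q [-0.02  0.32 -0.42  0.   -0.82 -0.29]
-> rows [-0.03 -0.04  2.4 ] turn -0.07
0.72 [227.0, 125.4, 46.9, 181.6] 7000 ((528.31884765625, -201.334716796875), (111.26786804199219, 30.40296745300293), 72.9809341430664)
```

View pics/w2.png

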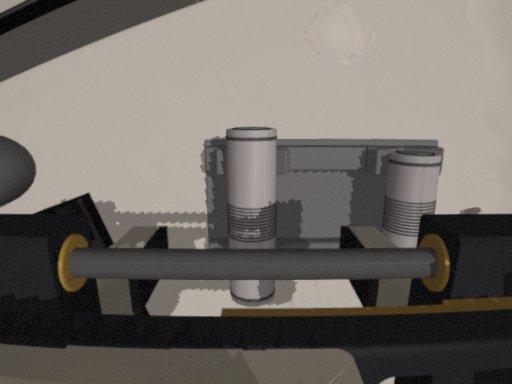

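```bash
python3 -m crank '[[[0,0,0.8,0],[0,0,1.6,-0.1],[0,0,2.2,-0.1],[0,0,2.4,-0.1],[0,0,2.4,-0.1],[0,0,2.4,-0.1]]]' 
python3 -m crank '[[[0,0,0,0],[0,0,0,0],[0,0,0,0],[0,0,0,0],[0,0,0,0],[0,0,0,0],[0,0,0,0],[0,0,0,0]]]' 1 30
python3 -c "
from h import *
to([.528,-.2,.15])"
```

```text
t: 7.15
eef_pos: [0.5276, -0.2019, 0.0172]
ee_rot: [-3.141, 0.0, -1.871]
force: [-0.5, -0.0, 0.2]
width: 0.0877
gripper_force: 0.0
t: 8.15
eef_pos: [0.5282, -0.202, 0.017]
ee_rot: [-3.14, 0.0, -1.871]
force: [3.2, -1.0, 1.8]
width: 0.0292
gripper_force: 30.0
t 8.15 pos [ 0.5282 -0.202   0.017 ] rpy [-3.1395e+00  3.0000e-04 -1.8707e+00] F [ 3.21 -0.96  1.83] w 0.0292 q [-0.02  0.4  -0.48  0.   -0.69 -0.28]
-> rows [-0.07  0.02 -5.32] turn 0
```

```bash
python3 -m crank '[[[0,0,-0.4,0],[0,0,-1.2,0],[0,0,-2.4,0],[0,0,-4,0],[0,0,-5.8,0],[0,0,-7.6,0],[0,0,-9,0],[0,0,-9.2,0],[0,0,-9.2,0],[0,0,-9.2,0]]]' 
python3 -c "
from h import *
to([.49,.17,.25],-74.2)"
```

```text
t: 9.4
eef_pos: [0.526, -0.2016, 0.2451]
ee_rot: [3.139, -0.0, -1.871]
force: [-1.0, -1.3, -1.8]
width: 0.0291
gripper_force: 30.0
t 9.4 pos [ 0.526  -0.2016  0.2451] rpy [ 3.1387e+00 -3.0000e-04 -1.8713e+00] F [-1.04 -1.31 -1.8 ] w 0.0291 q [-0.02  0.17 -0.21 -0.   -1.2  -0.28]
-> rows [-13.77   5.77  -0.18] turn -6.6
```

```bash
python3 -m crank '[[[-0.7,0.3,0,-0.3],[-2,0.8,0,-1],[-3.6,1.5,0,-1.8],[-5.2,2.2,0,-2.6],[-6.8,2.8,0,-3.4],[-8.4,3.5,0,-4.2],[-10,4.2,0,-5],[-11.6,4.8,0,-5.8],[-13,5.4,0,-6.4],[-13.6,5.7,0,-6.6],[-13.8,5.8,0,-6.6],[-13.8,5.8,0,-6.6]]]' 
python3 -m crank '[[[0,0,0,0],[0,0,0,0]]]'
python3 - <<'E'
from h import *
to([.5,.077,.15],-74.2)
s,im,d=snap("wrist"); cv2.imwrite("pics/w3.png",im[:,:,::-1]); np.savez("w3.npz",im=im,d=d,**{k:s[k] for k in("eef_pos","ee_rot")})
for n in ["vee_base","vee_block"]:
    for r in arm.trace(n,"wrist")[:1]:
        P=cloud("wrist",d,s,r["mask"]); 
        print(n,round(r["score"],2),r["extent"],len(P),np.percentile(P[:,2],[5,50,99]).round(4))
        for lo,hi in [(.005,.02),(.03,.045),(.055,.075)]:
            Q=P[(P[:,2]>lo)&(P[:,2]<hi)]
            print(lo,len(Q),Q.mean(0).round(4),cv2.minAreaRect((Q[:,:2]*1000).astype(np.float32)))
E
```

```text
t: 10.9
eef_pos: [0.4903, 0.1703, 0.2463]
ee_rot: [3.141, -0.0, -1.295]
force: [0.7, 0.3, -1.6]
width: 0.0295
gripper_force: 30.0
t: 11.15
eef_pos: [0.4907, 0.1699, 0.2466]
ee_rot: [-3.142, 0.0, -1.296]
force: [1.3, 0.7, -1.0]
width: 0.0293
gripper_force: 30.0
t 11.15 pos [0.4907 0.1699 0.2466] rpy [-3.1415  0.     -1.2964] F [ 1.26  0.68 -0.97] w 0.0293 q [ 0.71  0.09 -0.3   0.   -1.19 -0.44]
-> rows [3.68 0.65 3.86] turn -0.02
vee_base 0.94 [214.0, 18.7, 95.0, 122.1] 9897 [0.0344 0.036  0.0676]
0.005 52 [0.4955 0.1072 0.011 ] ((531.6448974609375, 107.24755859375), (75.23194885253906, 159.09439086914062), 53.99135208129883)
0.03 7288 [0.51   0.0746 0.0358] ((509.53240966796875, 76.30400848388672), (93.48211669921875, 119.09900665283203), 15.346234321594238)
0.055 1842 [0.5095 0.0752 0.0632] ((508.90582275390625, 76.65237426757812), (55.889217376708984, 90.45802307128906), 15.970332145690918)
vee_block 0.9 [217.0, 16.1, 91.7, 120.3] 9845 [0.0344 0.036  0.0677]
0.005 6 [0.5625 0.0687 0.0106] ((562.4480590820312, 68.66223907470703), (0.10157003998756409, 5.212037086486816), 12.764811515808105)
0.03 7196 [0.5097 0.0751 0.0357] ((509.27789306640625, 76.53248596191406), (94.42877197265625, 119.1338882446289), 15.852435111999512)
0.055 1842 [0.5095 0.0752 0.0632] ((508.90606689453125, 76.65231323242188), (55.889217376708984, 90.45802307128906), 15.970332145690918)
```

View pics/w3.png

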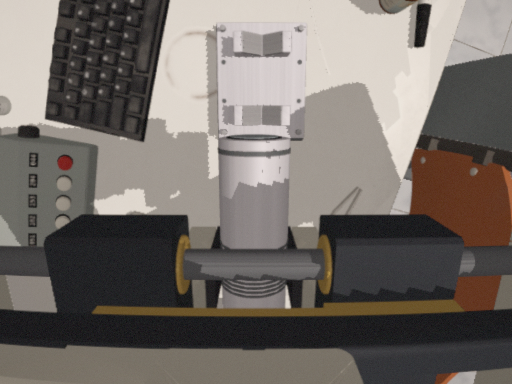

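Run:
```python
from h import *
z=np.load("w3.npz"); s={k:z[k] for k in("eef_pos","ee_rot")}
P=cloud("wrist",z["d"],s); R=Ro.from_euler("xyz",s["ee_rot"]).as_matrix()
T=(P-s["eef_pos"])@R
Q=T[(T[:,2]>-.045)&(T[:,2]<0.01)&(abs(T[:,1])<.02)&(T[:,0]>.012)&(T[:,0]<.09)]
print(len(Q),np.percentile(Q[:,0],[1,50,98,100]).round(4))
for a in np.arange(.015,.065,.006):
    q=Q[(Q[:,0]>a)&(Q[:,0]<a+.006)]
    if len(q)>10: print(round(a,3),len(q),"top z",np.percentile(q[:,2],3).round(4),"y",np.percentile(q[:,1],[1,50,99]).round(4))
to([.509,.0766,.12],-74.1)
```

```text
7552 [0.0125 0.0353 0.0546 0.0548]
0.015 943 top z -0.0341 y [-0.0149 -0.0006  0.014 ]
0.021 966 top z -0.0341 y [-0.0146 -0.0002  0.0144]
0.027 1030 top z -0.0343 y [-0.015  -0.0006  0.0142]
0.033 1033 top z -0.0341 y [-0.0149 -0.0002  0.014 ]
0.039 1084 top z -0.0343 y [-0.0148 -0.0002  0.0143]
0.045 1116 top z -0.0344 y [-0.0147 -0.0002  0.0141]
0.051 922 top z -0.0339 y [-0.0143 -0.0003  0.0133]
t 11.3 pos [0.4907 0.1702 0.2466] rpy [-3.1415e+00  1.0000e-04 -1.2959e+00] F [-0.1  -0.67 -1.46] w 0.0293 q [ 0.71  0.09 -0.3  -0.   -1.19 -0.44]
-> rows [3.8  0.31 5.06] turn -0.03
```

```bash
python3 -m crank '[[[0.8,0.1,0,0],[2,0.2,0,0],[3.2,0.3,0.4,0],[3.8,0.3,1.2,0],[3.8,0.3,2.4,0],[3.8,0.3,3.8,0],[3.8,0.3,5.2,0],[3.8,0.3,6.4,0],[3.8,0.3,6.8,0],[3.8,0.3,6.8,0],[3.8,0.3,6.8,0],[3.8,0.3,6.8,0]]]'
python3 - <<'E'
from h import *
to([.509,.0766,.050],-74.1)
s,im,d=snap("side"); 
cv2.imwrite("pics/s2.png",cv2.resize(im[130:260,180:350,::-1],None,fx=4,fy=4,interpolation=2))
E
```

```text
t: 12.8
eef_pos: [0.5099, 0.0775, 0.0777]
ee_rot: [-3.14, 0.0, -1.295]
force: [-0.7, -0.8, -0.9]
width: 0.0292
gripper_force: 30.0
t 12.8 pos [0.5099 0.0775 0.0777] rpy [-3.1396e+00  4.0000e-04 -1.2949e+00] F [-0.72 -0.84 -0.86] w 0.0292 q [ 0.53  0.25 -0.53  0.   -0.79 -0.26]
-> rows [0.02 0.05 1.11] turn -0.02
```

View pics/s2.png

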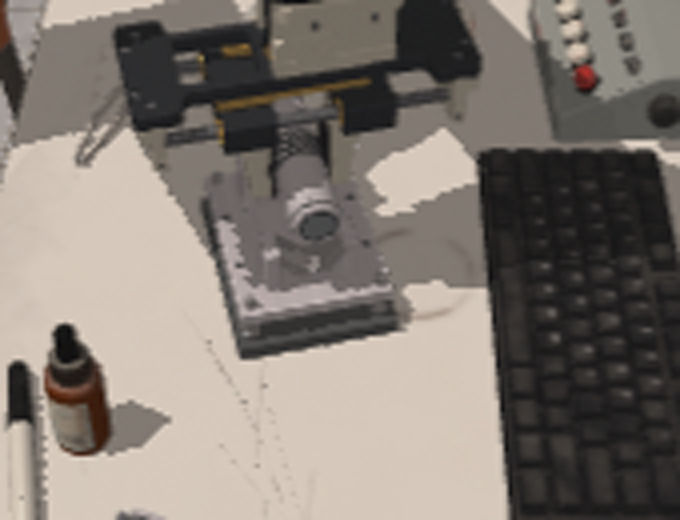

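```bash
python3 -m crank '[[[0,0,0.3,0],[0,0,0.6,0],[0,0,0.8,0],[0,0,0.9,0],[0,0,0.9,0],[0,0,0.9,0]]]'
python3 -m crank '[[[0,0,0.05,0],[0,0,0.1,0],[0,0,0.1,0],[0,0,0.1,0]]]'
python3 -c "
from h import *
to([.509,.0766,.045],-74.1)"
```

```text
t: 13.6
eef_pos: [0.5093, 0.0772, 0.0542]
ee_rot: [-3.141, -0.0, -1.295]
force: [0.0, 0.2, -1.5]
width: 0.029
gripper_force: 30.0
t: 14.1
eef_pos: [0.5092, 0.0772, 0.0516]
ee_rot: [-3.142, -0.0, -1.295]
force: [0.7, -0.2, -1.2]
width: 0.0293
gripper_force: 30.0
t 14.1 pos [0.5092 0.0772 0.0516] rpy [-3.1416 -0.     -1.2951] F [ 0.74 -0.17 -1.21] w 0.0293 q [ 0.53  0.29 -0.56  0.   -0.73 -0.26]
-> rows [0.02 0.01 0.26] turn -0.02
```

```bash
for i in 1 2; do
python3 -m crank '[[[0,0,0.04,0],[0,0,0.04,0],[0,0,0.04,0]]]' | grep -E "eef|^force"; python3 -c "
from h import *
print(arm.get_state()['force'].round(2),arm.get_state()['moment'].round(3))"; done
python3 -m crank '[[[0,0,0.04,0],[0,0,0.08,0],[0,0,0.08,0],[0,0,0.08,0]]]' | grep -E "eef|^force"; python3 -c "
from h import *
to([.509,.0766,.045],-74.1);print(arm.get_state()['moment'].round(3))"
```

```text
eef_pos: [0.5091, 0.0771, 0.0506]
force: [-1.1, -0.3, 1.0]
[-1.09 -0.32  1.02] [-0.046  0.425  0.031]
eef_pos: [0.5091, 0.0771, 0.0496]
force: [-2.7, 0.1, 1.9]
[-2.75  0.05  1.88] [0.    0.64  0.007]
eef_pos: [0.5091, 0.0772, 0.0476]
force: [-2.2, -0.2, 4.2]
t 15.35 pos [0.5091 0.0772 0.0476] rpy [ 3.1414 -0.     -1.2951] F [-2.24 -0.24  4.22] w 0.0292 q [ 0.53  0.29 -0.56 -0.   -0.72 -0.26]
-> rows [0.02 0.01 0.1 ] turn -0.02
[-0.051  0.864  0.02 ]
```

```bash
for i in 1 2; do
python3 -m crank '[[[0,0.02,0,0],[0,0.02,0,0],[0,0.02,0,0]]]' | grep -E "eef"; python3 -c "
from h import *
print(arm.get_state()['force'].round(2),arm.get_state()['moment'].round(3))"; done
```

```text
eef_pos: [0.5088, 0.0771, 0.0476]
[-1.6  -0.89  3.79] [-0.161  0.527  0.055]
eef_pos: [0.5085, 0.077, 0.0477]
[-1.47 -1.25  3.84] [-0.164  0.074 -0.019]
```

```bash
python3 -m crank '[[[0,0,0.04,0],[0,0,0.08,0],[0,0,0.1,0],[0,0,0.1,0],[0,0,0.1,0],[0,0,0.1,0]]]' | grep -E "eef"
python3 - <<'E'
from h import *
to([.509,.0766,.045],-74.1)
F=[];M=[]
s,im,d=snap("side")
cv2.imwrite("pics/s3.png",cv2.resize(im[130:260,180:350,::-1],None,fx=4,fy=4,interpolation=2))
for i in range(3):
    st=arm.get_state(); F.append(st["force"]);M.append(st["moment"]); s,im,d=snap("wrist")
st=arm.get_state(); F.append(st["force"]);M.append(st["moment"])
print(np.round(F,2),np.round(M,3))
P=cloud("wrist",d,s)
for r in arm.trace("vee_block","wrist")[:1]:
    P=cloud("wrist",d,s,r["mask"]);h,e=np.histogram(P[:,2],np.arange(.005,.075,.002));print(r["score"],dict(zip(e.round(3).tolist(),h.tolist())))
s,im,d=snap("top")
for n in ["top","side"]:
    s,im,d=snap(n)
    P=cloud(n,d,s); T=(P-[.509,.0766,0]); a=np.radians(15.9); X=T[:,0]*np.cos(a)+T[:,1]*np.sin(a); Y=-T[:,0]*np.sin(a)+T[:,1]*np.cos(a)
    q=P[(abs(abs(X)-36)<1e9)&(abs(X)<.047)&(abs(X)>.03)&(abs(Y)<.045)&(P[:,2]<.045)&(P[:,2]>.02)]
    print(n,len(q),np.percentile(q[:,2],[10,50,90]).round(4))
E
```

```text
eef_pos: [0.5085, 0.077, 0.0452]
t 16.85 pos [0.5085 0.077  0.0452] rpy [-3.1411  0.     -1.2949] F [ 0.   -0.45  5.61] w 0.0295 q [ 0.53  0.29 -0.57  0.   -0.71 -0.26]
-> rows [ 0.02 -0.02  0.01] turn -0.02
[[-0.36 -0.16  5.52]
 [-1.54 -1.68  5.23]
 [ 0.15 -0.56  6.27]
 [-0.89 -0.37  4.79]] [[-0.183  0.219 -0.049]
 [-0.148  0.252 -0.036]
 [-0.198  0.164 -0.024]
 [-0.198  0.186 -0.012]]
0.65 {0.005: 0, 0.007: 0, 0.009: 0, 0.011: 0, 0.013: 0, 0.015: 0, 0.017: 0, 0.019: 1, 0.021: 14, 0.023: 53, 0.025: 1, 0.027: 10, 0.029: 4519, 0.031: 3840, 0.033: 29, 0.035: 6, 0.037: 30, 0.039: 9, 0.041: 31, 0.043: 14, 0.045: 29, 0.047: 22, 0.049: 27, 0.051: 40, 0.053: 23, 0.055: 57, 0.057: 168, 0.059: 658, 0.061: 1813, 0.063: 64, 0.065: 0, 0.067: 0, 0.069: 0, 0.071: 0}
top 23 [0.0301 0.0327 0.0346]
side 282 [0.0286 0.0303 0.0321]
```

View pics/s3.png

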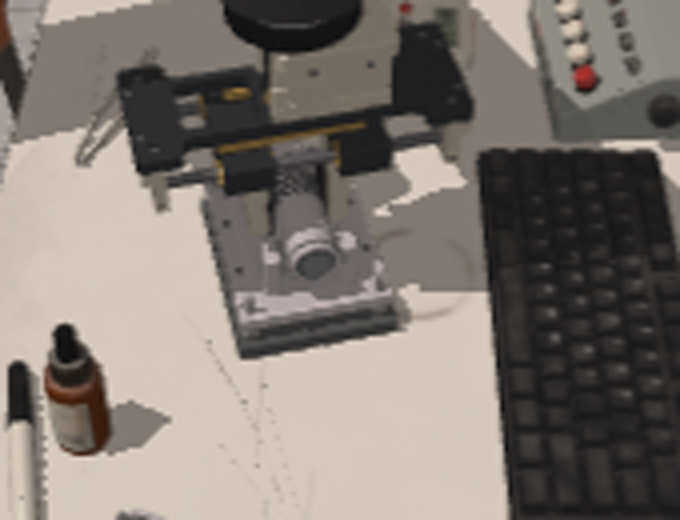

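```bash
python3 -c "
from station import arm
print(arm.job_done())"
```

```text
the job is handed in; nothing more can be done
None
```

The long barrel is lying centred in the V and held pressed down on both faces, with the block sunk about 4.5–5 mm of its 10 mm travel; I handed the job in at about 17 s and left the short barrel and everything else alone.

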